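Fit the stop sleeve and hold the chain tensioner wound back

ROBOT

A 7-joint arm with a two-finger parallel gripper is mounted at the origin on a cart in front of the work surface, level with it; the furniture and walls round the work are solid. World frame = base frame: x ahead of the robot, y to its left, z up, the work surface at z = 0. Lengths are in mm, angles in degrees, forces in N, time in s.
With the tool pointing down it reaches from about 350 to 775 mm from the base axis. Payload 3.1 kg.
Tool frame: the origin (TCP) lies midway between the tips of the shut fingers; the grasp point (between the pads) lies 19 mm behind it; z points along the fingers, y is the line along which they close (so a half turn about z gives the same grasp; the last joint's range is limited). The gripper opens to 85 mm and grips with 20 to 120 N. Pads are 22 mm wide; open, the fingers measure 114 mm over their backs; the gripper's body (76 mm by 85 mm) begins 54 mm behind the grasp point. The pads swing forward as they close: fully open they stand 13 mm farther back than shut.
Start: joints at [63.73, 17.813, 0.802, 86.603, -0.252, 75.585, -1.558], TCP at [222.694, -502.916, 231.304] pointing down, gripper open.
Joint ranges: [-154.91, 154.91], [-16.99, 109.72], [-72.82, 74.43], [7.12, 147.25], [-82.49, 262.49], [11.32, 116.49], [-174.64, 174.64]. Speed limits (degrees/s): [159.86, 159.86, 180, 180, 180, 180, 180].

INTERFACE

Orientations are given as [roll, pitch, yaw] about the fixed x, y, z axes, in that order (R = Rz(yaw) Ry(pitch) Rx(roll)).
In Python, from plant import bot, cams gives the robot as it stands. The module is installed in compiled form; this text tells all that it offers.
- The arm moves only by the tool arm_command, never from a script. Its argument "increments" is a list of rows, each a list of 3 entries, a list of its own where there are three numbers: the shift along the tool's x, y, z in units of 50 mm (1.0 is 50 mm), then the turn, a rotation vector about the tool's x, y, z in units of 10 degrees (1.0 is 10 degrees), then the closure, from 0 (fully open) to 1 (shut). A call has 1 to 8 rows; each row shifts and turns the commanded pose from where the row before left it, along the tool's axes as they then stand; what a row does not reach is not made up. A row lasts 1/8 s, in which the tool goes at most 62.5 mm and 10.7 degrees, less where a joint would pass 70% of its speed; a pose out of reach is approached as far as the arm can. A call is refused whole if a number of a shift passes 1 or a number of a turn 1, either way. A call with a gripper value outside its range is refused whole. The fingers move at their own pace and stop on an object; "grip_force" is the grip in N (left out, the last holds). Time passes only in rows, so rows that do not move let the fingers close. It gives the time, the measured TCP pose, the force, the opening and the grip force at its end, in the units of the state.
- bot.state(): the state, without advancing time (a new reading comes with each control period).
- cams.get_image(name): name is "scene" or "top" or "wrist"; returns a dict with "img" (400x640x3 uint8, red, green, blue), "fx", "fy", "cx", "cy" (pixels), "world_from_camera" (4x4, takes a point from camera to world coordinates). Camera axes: x right, y down, z forward; pixel columns grow to the right and rows downward; lengths in mm; the calibration is good to about 2 mm. A picture is of the moment at which its call begins. There is no depth.
- bot.job_done(): hands the job in; it is judged then, once.
The state is a dict: "t": time; "joint_pos": joint angles; "joint_velocities": joint speeds; "joint_torque": joint torques, N m; "ee_pos": TCP position; "orientation": TCP orientation; "force": force on the tool from outside, world axes, zero at the start; "moment": the same for the moment, N m; "opening": opening from 0.0 (shut) to 1.0 (fully open); "grasp_force": force on a finger pad.
Only numpy, scipy, OpenCV 4.12 (cv2) and the standard library are available. Lean on these libraries where they do the work, as an engineer would, in place of code of your own. Each camera call takes 0.05 s, during which the arm holds its last target. There are 200 camera calls.

TASK

Slide the orange bumper sleeve over the steel stop post of the chain tensioner, all the way down onto the blue plate, and let go of it. Then wind the tensioner's cage arm by its red knob against its spring until the arm bears firmly on the sleeve, and keep it there: finish while still holding the arm against the sleeve, and leave the other things on the bench where they are.

Things in the scene. Friction and masses are not known exactly. Their poses are not given: they have to be found in the camera images.
- sleeve: orange plastic bumper sleeve, a loose upright ring: outside diameter 36 mm, bore 19 mm right through, 40 mm high, about 60 g. Origin at the centre of its underside, z up its axis. It starts standing on the bench, left of the tensioner (it may change places with the bronze bushing).
- bushing_1: plain bronze bushing, 30 mm diameter, 35 mm high, loose, standing on the bench; it is not used. Origin at the centre of its underside.
- tensioner: the chain tensioner, fixed to the bench: blue plate 150 (x) x 200 (y) x 12 mm, origin at the centre of its underside, z up. On it stand the stop post, and the dark steel pivot barrel (34 mm diameter, top 58 mm above the bench), from which the cage arm sticks out level.
- post_foot (a point): centre of the foot of the bright steel stop post, on the top face of the blue plate (12 mm above the bench), z up. The post is upright, 16 mm in diameter, 60 mm high above this point, its top 8 mm tapering to 7 mm diameter. The sleeve is home when its underside is at this point.
- pivot (a point): point on the vertical axis of the cage arm's hinge, at the top face of the blue plate; 89 mm from the post's axis.
- knob (a point): point on the axis of the red knob at the far end of the cage arm, 62 mm above the bench, 150 mm from the hinge axis. The knob is an upright round grip, 18 mm in diameter, from 42 to 78 mm above the bench, fixed to the arm (it does not spin). Below it the arm is a flat aluminium cage 18 mm wide, 24 to 40 mm above the bench, with black toothed wheels of up to 34 mm diameter.
- cage_arm (a joint): angle of the cage arm about its vertical hinge (rad): 0 at rest, growing counterclockwise seen from above, towards the stop post. A spring always pulls it back to 0: the force needed at the knob is about 2.7 N at the start and 5.5 N at the end. The arm meets the seated sleeve at about 0.80 to 0.82; without the sleeve it stops at the bare post, at 0.915.
- screwdriver_1: bystander, loose on the bench: screwdriver with orange handle, 208 mm; not to be moved (origin at the centre of its underside)
- screwdriver_2: bystander, loose on the bench: screwdriver with yellow handle, 178 mm; not to be moved (origin at the centre of its underside)
- bracket_plate_1: bystander, loose on the bench: steel bracket plate with holes, 120 x 55 x 16 mm; not to be moved (origin at the centre of its underside)
- flat_file: bystander, loose on the bench: flat file with wooden handle, 290 mm; not to be moved (origin at the centre of its underside)
- steel_block_1: bystander, loose on the bench: steel block 40 x 60 x 30 mm; not to be moved (origin at the centre of its underside)
- grease_tin: bystander, loose on the bench: blue tin with white lid, 73 mm diameter, 54 mm high; not to be moved (origin at the centre of its underside)

How it is judged:
By the outcome, as a careful person would: the job done as asked, in the order asked, and still so for the second after the job is handed in, while the arm keeps its last pose, push and grip.
It also fails if it takes over 64 s, if anything falls off the work surface, if the arm or the gripper's body presses on something with over 40 N, if the wrist force passes 120 N, or if a joint passes its speed limit or range.

## Working session

There is one attempt and no reset: what is moved stays moved. The work goes in short steps, Python scripts to look and compute and a tool call to move; the robot and the scene stay as the last step left them, time stands still between calls to the robot, and variables do not carry over. Pictures are saved under pics/ and viewed, at most 10 in all, crops included, and the job is handed in when it is done.

Besides the shell and the picture viewer there is one more tool, called after "Request:" as name(argument=value, ...), one argument or row to a line, values as JSON. arm_command: Moves the arm, as the interface text tells. Its arguments: {"type":"object","properties":{"increments":{"type":"array","items":{"type":"array"}},"grip_force":{"type":"number"}},"required":["increments"]}

```bash
mkdir -p pics
python3 - <<'E'
from plant import bot,cams
import cv2,pickle
for n in("top","scene"):
    d=cams.get_image(n); pickle.dump(d,open(n+".pkl","wb"))
    cv2.imwrite(f"pics/{n}0.png",d["img"][:,:,::-1])
    print(n,d["fx"],d["cx"],d["cy"],d["world_from_camera"].round(3).tolist())
s=bot.state();print(s)
E
```

```text
top 482.6607816637572 321.62461371602393 199.7703274798781 [[-0.018, -0.988, 0.151, 292.424], [-1.0, 0.017, -0.012, 17.297], [0.009, -0.151, -0.988, 1533.139], [0.0, 0.0, 0.0, 1.0]]
scene 393.2964379783571 322.13312841363273 199.89059786317384 [[-0.694, -0.479, 0.537, -197.658], [-0.72, 0.461, -0.519, 692.588], [0.001, -0.747, -0.665, 940.864], [0.0, 0.0, 0.0, 1.0]]
{'t': 0.1, 'joint_pos': array([63.73063744, 17.85689209,  0.80218234, 86.68278606, -0.25263296,
       75.58372262, -1.55682975]), 'joint_velocities': array([ 0.01666065, -0.21654038,  0.01360461, -0.27194156,  0.04860264,
       -0.08892888,  0.00162368]), 'joint_torque': array([ 8.06501484e-04, -3.80854869e+01,  1.46772140e-01, -2.31242949e+01,
        1.22904510e-02,  8.06021621e-03, -3.42659098e-05]), 'ee_pos': array([ 222.402372  , -502.31769358,  230.31965689]), 'orientation': array([-1.79878459e+02,  4.73414294e-03,  2.38855777e+01]), 'force': array([-0.45983483,  0.46210466,  0.30546841]), 'moment': array([-0.01769576, -0.02133438,  0.02954396]), 'grasp_force': 0.0, 'opening': 1.0002565902036105}
```

View pics/top0.png

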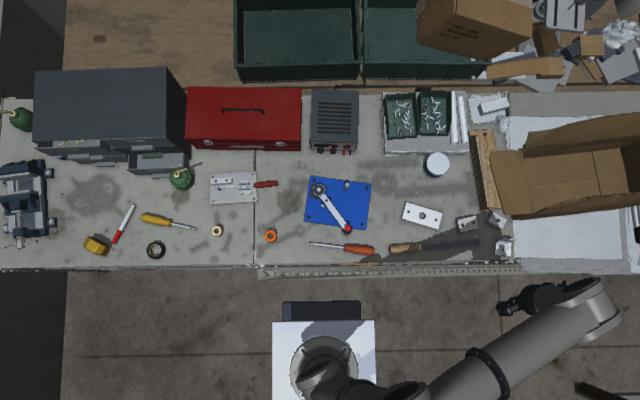

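View pics/scene0.png

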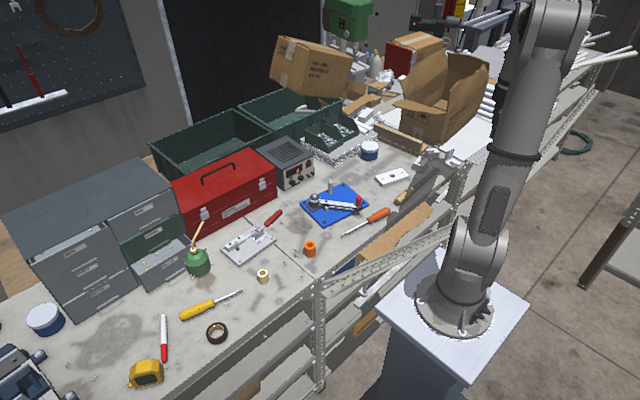

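The top view shows the sleeve at about (270,236), the bushing at (216,230), the pivot at (319,190), the post at about (347,184) and the knob at (348,229). I'll enlarge both views to measure them.

```bash
cat > h.py <<'E'
import numpy as np,pickle,cv2
def ray(d,u,v,z):
    T=d["world_from_camera"];r=T[:3,:3]@[(u-d["cx"])/d["fx"],(v-d["cy"])/d["fy"],1];o=T[:3,3]
    return (o+r*(z-o[2])/r[2])[:2]
def proj(d,p):
    T=d["world_from_camera"];c=T[:3,:3].T@(np.asarray(p,float)-T[:3,3])
    return np.array([d["fx"]*c[0]/c[2]+d["cx"],d["fy"]*c[1]/c[2]+d["cy"]])
def tri(ds,uvs):
    A=np.zeros((3,3));b=np.zeros(3)
    for d,(u,v) in zip(ds,uvs):
        T=d["world_from_camera"];r=T[:3,:3]@[(u-d["cx"])/d["fx"],(v-d["cy"])/d["fy"],1];r/=np.linalg.norm(r)
        P=np.eye(3)-np.outer(r,r);A+=P;b+=P@T[:3,3]
    return np.linalg.solve(A,b)
E
python3 - <<'E'
from h import *
t=pickle.load(open("top.pkl","rb"));s=pickle.load(open("scene.pkl","rb"))
a=cv2.resize(t["img"][170:260,250:385],None,fx=5.9,fy=5.9,interpolation=cv2.INTER_CUBIC)
b=cv2.resize(s["img"][170:262,285:400],None,fx=6,fy=6,interpolation=cv2.INTER_CUBIC)
cv2.imwrite("pics/a.png",a[:,:,::-1]);cv2.imwrite("pics/b.png",b[:,:,::-1])
for n,uv,z in[("sleeve",(270,235.5),40),("pivot",(319,190),58),("post",(347,184),72),("knob",(348,228.5),78)]:print(n,ray(t,*uv,z))
E
```

```text
sleeve [411.36978784 161.20561703]
pivot [548.42590306   7.35845976]
post [563.29588556 -79.08669608]
knob [425.36107133 -78.11794441]
```

View pics/a.png

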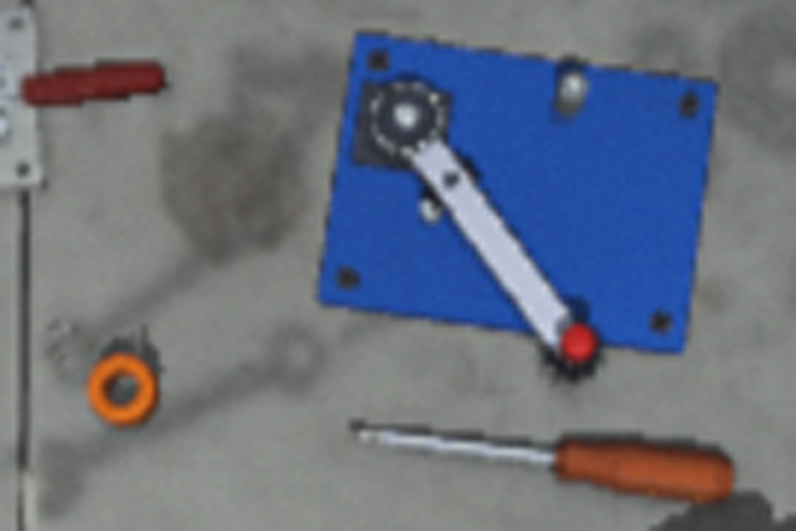

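View pics/b.png

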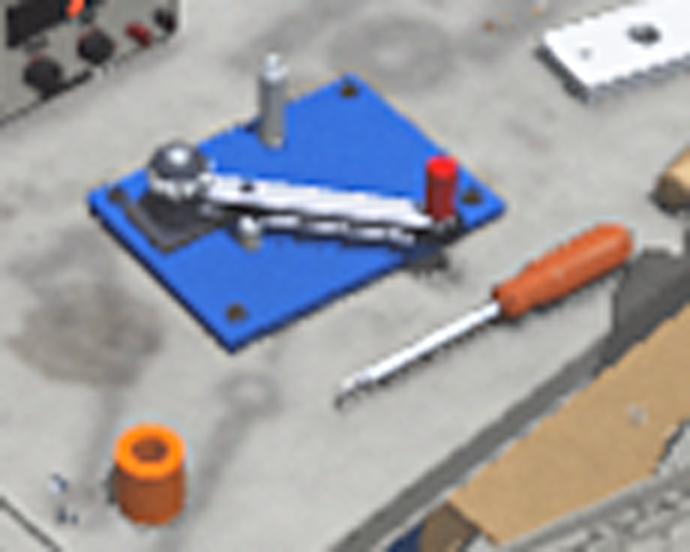

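```bash
cat >> h.py <<'E'
def ct(x,y):return 250+(x+.5)/5.9-.5,170+(y+.5)/5.9-.5
def cs(x,y):return 285+(x+.5)/6-.5,170+(y+.5)/6-.5
from scipy.spatial.transform import Rotation as Ro
def plan(p,yaw,n,full=False):
    "rows from the measured pose to TCP p, tool down, yaw"
    from plant import bot
    s=bot.state();R0=Ro.from_euler('xyz',s["orientation"],degrees=True);R1=Ro.from_euler('xyz',[180,0,yaw],degrees=True)
    rv=(R0.inv()*R1).as_rotvec(degrees=True);dp=(np.array(p)-s["ee_pos"])/n;R=R0
    for i in range(n):
        d=R.inv().apply(dp)/50;print([d.round(3).tolist(),(rv/n/10).round(3).tolist()]);R=R*Ro.from_rotvec(rv/n,degrees=True)
E
python3 - <<'E'
from h import *
t=pickle.load(open("top.pkl","rb"));s=pickle.load(open("scene.pkl","rb"))
P={"sleeve40":((124,388),(151,451)),"post72":((574,74),(272,60)),"postfoot12":((567,112),(273,142)),"knob78":((578,341),(441,168)),"c_tl12":((357,34),(93,190)),"c_tr12":((717,85),(352,76)),"c_br12":((683,351),(504,208)),"c_bl12":((320,300),(232,338))}
for n,(a,b) in P.items():
    z=float(n[-2:]);print(n,tri((t,s),(ct(*a),cs(*b))).round(1),ray(t,*ct(*a),z).round(1),ray(s,*cs(*b),z).round(1))
print("pivot",ray(t,*ct(406,115),58))
E
```

```text
sleeve40 [411.  158.8  36.4] [411.8 159.3] [407.4 160.1]
post72 [567.4 -81.   68.6] [569.2 -78.8] [561.9 -79.6]
postfoot12 [559.6 -78.8  10.4] [559.6 -78.4] [558.  -77.7]
knob78 [428.3 -77.8  73.5] [428.8 -76.8] [424.2 -74.4]
c_tl12 [601.7  32.6  14.2] [604.6  34.8] [600.8  29.3]
c_tr12 [ 573.3 -161.6    7.2] [ 573.2 -160.4] [ 568.5 -157.6]
c_br12 [ 428.1 -138.8    5. ] [ 428.6 -137.3] [ 422.4 -133.3]
c_bl12 [458.2  55.7  11.4] [459.4  56.8] [456.3  55.2]
pivot [551.36465365   9.1737892 ]
```

```bash
python3 -c "
from h import *
plan([420,-250,230],54,7)"
```

```text
[[0.808, -0.431, 0.002], [-0.002, -0.0, -0.43]]
[[0.838, -0.369, 0.002], [-0.002, -0.0, -0.43]]
[[0.863, -0.305, 0.001], [-0.002, -0.0, -0.43]]
[[0.884, -0.239, 0.001], [-0.002, -0.0, -0.43]]
[[0.899, -0.172, 0.001], [-0.002, -0.0, -0.43]]
[[0.91, -0.104, 0.001], [-0.002, -0.0, -0.43]]
[[0.915, -0.036, 0.001], [-0.002, -0.0, -0.43]]
```

Request:
arm_command(
  increments=[
    [[0.81, -0.43, 0], [0, 0, -0.43], 0],
    [[0.84, -0.37, 0], [0, 0, -0.43], 0],
    [[0.86, -0.3, 0], [0, 0, -0.43], 0],
    [[0.88, -0.24, 0], [0, 0, -0.43], 0],
    [[0.9, -0.17, 0], [0, 0, -0.43], 0],
    [[0.91, -0.1, 0], [0, 0, -0.43], 0],
    [[0.91, -0.04, 0], [0, 0, -0.43], 0],
    [[0, 0, 0], [0, 0, 0], 0],
  ],
)

```text
t: 1.1
ee_pos: [422.7, -246.3, 231.0]
orientation: [-180.0, -0.2, 54.5]
force: [0.3, -0.0, -0.1]
opening: 1.001
grasp_force: 0.0
```

```bash
python3 -c "
from h import *
plan([410,130,170],90,8)"
```

```text
[[0.747, -0.572, 0.155], [0.0, -0.002, -0.444]]
[[0.789, -0.512, 0.155], [0.0, -0.002, -0.444]]
[[0.826, -0.45, 0.155], [0.0, -0.002, -0.444]]
[[0.859, -0.385, 0.154], [0.0, -0.002, -0.444]]
[[0.886, -0.317, 0.154], [0.0, -0.002, -0.444]]
[[0.908, -0.247, 0.154], [0.0, -0.002, -0.444]]
[[0.924, -0.177, 0.153], [0.0, -0.002, -0.444]]
[[0.935, -0.105, 0.153], [0.0, -0.002, -0.444]]
```

Request:
arm_command(
  increments=[
    [[0.75, -0.57, 0.15], [0, 0, -0.44], 0],
    [[0.79, -0.51, 0.15], [0, 0, -0.44], 0],
    [[0.83, -0.45, 0.15], [0, 0, -0.44], 0],
    [[0.86, -0.38, 0.15], [0, 0, -0.44], 0],
    [[0.89, -0.32, 0.15], [0, 0, -0.44], 0],
    [[0.91, -0.25, 0.15], [0, 0, -0.44], 0],
    [[0.92, -0.18, 0.15], [0, 0, -0.44], 0],
    [[0.93, -0.1, 0.15], [0, 0, -0.44], 0],
  ],
)

```text
t: 2.1
ee_pos: [412.1, 125.1, 170.9]
orientation: [180.0, 0.1, 89.2]
force: [0.1, 0.4, -0.4]
opening: 1.0
grasp_force: 0.0
```

Run:
```python
from h import *
from plant import bot,cams
w=cams.get_image("wrist");pickle.dump(w,open("w.pkl","wb"));cv2.imwrite("pics/w1.png",w["img"][:,:,::-1])
print(w["world_from_camera"].round(3).tolist(),proj(w,[410,159,40]))
plan([410,159,100],90,2)
```

```text
[[1.0, -0.014, -0.005, 413.48], [-0.014, -0.944, -0.331, 211.381], [0.0, 0.331, -0.944, 313.473], [0.0, 0.0, 0.0, 1.0]] [318.08982819 161.8345615 ]
[[0.253, -0.004, 0.707], [-0.002, -0.017, -0.008]]
[[0.255, -0.004, 0.707], [-0.002, -0.017, -0.008]]
```

View pics/w1.png

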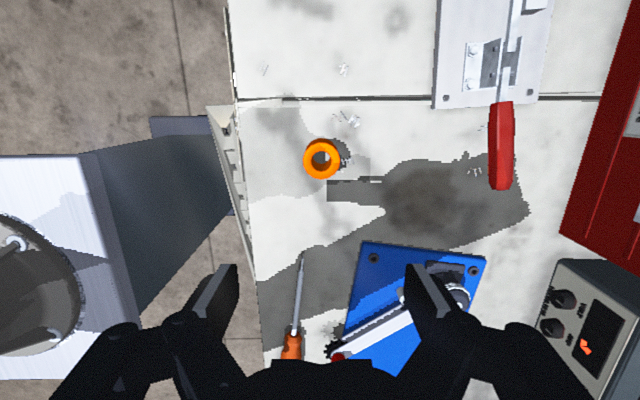

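The wrist view shows the sleeve's ring centre near (322,158), 4 px from where I predicted. I'll refine that by segmenting the orange.

Run:
```python
from h import *
w=pickle.load(open("w.pkl","rb"));I=w["img"].astype(int)
m=((I[:,:,0]>200)&(I[:,:,1]>90)&(I[:,:,1]<190)&(I[:,:,2]<90)).astype(np.uint8);m[:, :280]=0;m[:,370:]=0;m[220:]=0
c,_=cv2.findContours(m,cv2.RETR_CCOMP,cv2.CHAIN_APPROX_NONE)
for k in c:
    if len(k)>15:
        e=cv2.fitEllipse(k);print(e,ray(w,*e[0],40),ray(w,*e[0],20))
```

```text
((320.8257141113281, 160.35577392578125), (35.409584045410156, 36.13359832763672), 75.55377960205078) [412.60654637 160.36830606] [412.54266109 156.63754179]
((320.5860595703125, 160.76223754882812), (21.004980087280273, 21.56831932067871), 36.88344955444336) [412.37468606 159.9857365 ] [412.29384406 156.22699365]
```

```bash
python3 -c "
from h import *
plan([412,160,4],90,5)"
```

```text
[[0.103, 0.007, 0.667], [-0.001, -0.007, -0.003]]
[[0.104, 0.006, 0.667], [-0.001, -0.007, -0.003]]
[[0.104, 0.006, 0.667], [-0.001, -0.007, -0.003]]
[[0.105, 0.006, 0.667], [-0.001, -0.007, -0.003]]
[[0.106, 0.006, 0.666], [-0.001, -0.007, -0.003]]
```

Request:
arm_command(
  increments=[
    [[0.26, 0.02, 0.5], [0, 0, 0], 0],
    [[0.26, 0.01, 0.6], [0, 0, 0], 0],
    [[0, 0, 0.7], [0, 0, 0], 0],
    [[0, 0, 0.7], [0, 0, 0], 0],
    [[0, 0, 0.5], [0, 0, 0], 0],
    [[0, 0, 0.2], [0, 0, 0], 0],
    [[0, 0, 0], [0, 0, 0], 0],
    [[0, 0, 0], [0, 0, 0], 0],
  ],
  grip_force=40,
)

```text
t: 3.15
ee_pos: [415.1, 151.3, 12.2]
orientation: [179.9, -0.0, 89.2]
force: [0.3, 0.6, 1.0]
opening: 1.003
grasp_force: 0.0
```

Request:
arm_command(
  increments=[
    [[0.18, -0.06, 0.1], [0, 0, 0], 0],
    [[0, 0, 0.06], [0, 0, 0], 0],
    [[0, 0, 0], [0, 0, 0], 0],
  ],
)

```text
t: 3.52
ee_pos: [410.9, 160.4, 3.2]
orientation: [-180.0, 0.0, 89.2]
force: [0.5, 0.4, -0.6]
opening: 1.0
grasp_force: 0.0
```

Request:
arm_command(
  increments=[
    [[0, 0, 0], [0, 0, 0], 0.8],
    [[0, 0, 0], [0, 0, 0], 0.8],
    [[0, 0, 0], [0, 0, 0], 0.8],
    [[0, 0, 0], [0, 0, 0], 0.8],
    [[0, 0, 0], [0, 0, 0], 0.8],
    [[0, 0, 0], [0, 0, 0], 0.8],
  ],
  grip_force=40,
)

```text
t: 4.28
ee_pos: [411.4, 160.2, 3.5]
orientation: [180.0, 0.0, 89.2]
force: [-0.6, -1.7, 5.2]
opening: 0.416
grasp_force: 40.1
```

Request:
arm_command(
  increments=[
    [[0, 0, -0.3], [0, 0, 0], 0.8],
    [[0, 0, -0.6], [0, 0, 0], 0.8],
    [[0, 0, -0.6], [0, 0, 0], 0.8],
    [[0, 0, -0.6], [0, 0, 0], 0.8],
    [[0, 0, -0.5], [0, 0, 0], 0.8],
    [[0, 0, 0], [0, 0, 0], 0.8],
  ],
)

```text
t: 5.03
ee_pos: [412.6, 161.1, 135.5]
orientation: [179.7, -0.1, 89.2]
force: [-0.1, 0.4, -0.6]
opening: 0.415
grasp_force: 40.0
```

Run:
```python
from h import *
plan([563,-79,133],90,8)
```

```text
[[-0.595, 0.384, 0.007], [0.004, -0.001, -0.01]]
[[-0.596, 0.383, 0.007], [0.004, -0.001, -0.01]]
[[-0.596, 0.382, 0.007], [0.004, -0.001, -0.01]]
[[-0.597, 0.381, 0.007], [0.004, -0.001, -0.01]]
[[-0.598, 0.38, 0.007], [0.004, -0.001, -0.01]]
[[-0.598, 0.379, 0.007], [0.004, -0.001, -0.01]]
[[-0.599, 0.378, 0.006], [0.004, -0.001, -0.01]]
[[-0.6, 0.377, 0.006], [0.004, -0.001, -0.01]]
```

Request:
arm_command(
  increments=[
    [[-0.69, 0.385, 0], [0, 0, 0], 0.8],
    [[-0.69, 0.385, 0], [0, 0, 0], 0.8],
    [[-0.69, 0.385, 0], [0, 0, 0], 0.8],
    [[-0.69, 0.385, 0], [0, 0, 0], 0.8],
    [[-0.69, 0.385, 0], [0, 0, 0], 0.8],
    [[-0.7, 0.385, 0], [0, 0, 0], 0.8],
    [[-0.7, 0.385, 0], [0, 0, 0], 0.8],
    [[-0.7, 0.385, 0], [0, 0, 0], 0.8],
  ],
)

```text
t: 6.02
ee_pos: [560.7, -120.3, 131.9]
orientation: [-179.9, -0.0, 89.2]
force: [0.7, 0.4, -0.5]
opening: 0.409
grasp_force: 40.0
```

Request:
arm_command(
  increments=[
    [[0, 0, 0], [0, 0, -0.08], 0.8],
    [[0, 0, 0], [0, 0, 0], 0.8],
  ],
)

```text
t: 6.28
ee_pos: [560.2, -118.4, 132.1]
orientation: [-179.9, -0.1, 90.0]
force: [-0.6, -0.2, -0.7]
opening: 0.41
grasp_force: 40.0
```

Run:
```python
from h import *
from plant import bot,cams
w=cams.get_image("wrist");pickle.dump(w,open("w2.pkl","wb"));cv2.imwrite("pics/w2.png",w["img"][:,:,::-1])
print(proj(w,[563,-79,72]),proj(w,[563,-79,12]),bot.state()["ee_pos"])
```

```text
[324.96518077 173.25417677] [324.28498687 158.37096135] [ 560.30482276 -117.66606987  132.44711758]
```

View pics/w2.png

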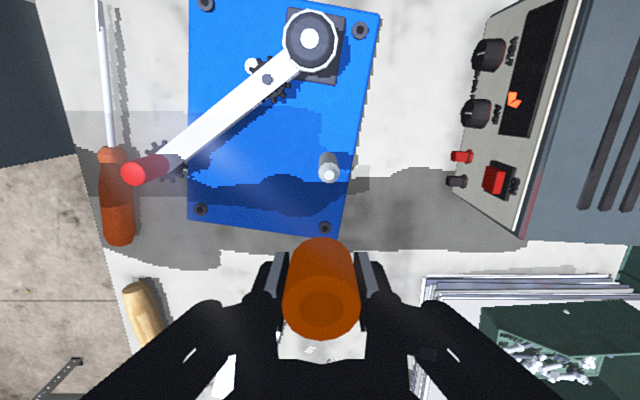

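The post's top is at (330,174) and its foot at about (327,158). The held sleeve's top face is centred at about (321,305). Now I'll compute the offset.

Run:
```python
from h import *
from plant import bot
w=pickle.load(open("w2.pkl","rb"))
print("post",ray(w,329.8,174,72),ray(w,327.5,158.5,12))
print("piv",ray(w,310.5,39,58),"knob",ray(w,133,174,78))
print("sleeve top",ray(w,321,305,169),proj(w,[560.3,-117.7,169]),proj(w,[560.3,-117.7,129]))
print(w["world_from_camera"][:3,3])
g=cv2.cvtColor(w["img"],cv2.COLOR_RGB2HSV);I=w["img"].astype(int)
m=(I[:,:,0]>I[:,:,2]+60)&(I[:,:,1]<140);m[:230]=0;m[345:]=0
for r in range(240,340,15):
    c=np.flatnonzero(m[r,270:375])+270
    if len(c):print(r,c.min(),c.max())
plan([563,-79,133],90,1)
```

```text
post [566.43940209 -79.53764537] [565.90980857 -79.11493577]
piv [553.21458639   7.85828562] knob [430.27035092 -78.2681323 ]
sleeve top [ 560.44587565 -115.49924091] [320.66660915 309.16764311] [320.9252621  262.41735795]
[560.69792554 -32.55533682 274.9328356 ]
240 307 334
255 292 349
270 288 354
285 285 357
300 282 360
315 283 359
330 293 349
[[0.773, 0.055, -0.01], [-0.011, -0.01, 0.009]]
```

Request:
arm_command(
  increments=[
    [[0.38, 0.06, 0], [0, 0, 0], 0.8],
    [[0.38, 0.055, 0], [0, 0, 0], 0.8],
    [[0, 0, 0.4], [0, 0, 0], 0.8],
    [[0, 0, 0.4], [0, 0, 0], 0.8],
    [[0, 0, 0], [0, 0, 0], 0.8],
    [[0, 0, 0], [0, 0, 0], 0.8],
  ],
)

```text
t: 7.08
ee_pos: [567.6, -80.0, 94.2]
orientation: [179.9, -0.0, 90.1]
force: [0.0, 0.5, 0.2]
opening: 0.41
grasp_force: 40.1
```

Run:
```python
from h import *
from plant import bot
plan([566,-79.5,78],90,1)
```

```text
[[0.01, -0.033, 0.323], [0.008, -0.002, 0.008]]
```

Request:
arm_command(
  increments=[
    [[0, -0.03, 0.15], [0, 0, 0], 0.8],
    [[0, 0, 0.15], [0, 0, 0], 0.8],
    [[0, 0, 0.1], [0, 0, 0], 0.8],
    [[0, 0, 0.1], [0, 0, 0], 0.8],
    [[0, 0, 0], [0, 0, 0], 0.8],
  ],
)

```text
t: 7.7
ee_pos: [565.0, -81.5, 67.7]
orientation: [-179.9, -0.0, 90.0]
force: [0.5, 0.1, 0.0]
opening: 0.408
grasp_force: 40.1
```

Request:
arm_command(
  increments=[
    [[0.02, 0.01, 0.1], [0, 0, 0], 0.8],
    [[0, 0, 0.1], [0, 0, 0], 0.8],
    [[0, 0, 0.1], [0, 0, 0], 0.8],
    [[0, 0, 0], [0, 0, 0], 0.8],
  ],
)

```text
t: 8.2
ee_pos: [565.4, -80.5, 52.6]
orientation: [-179.9, -0.0, 90.0]
force: [0.1, 0.3, -0.8]
opening: 0.413
grasp_force: 40.1
```

Request:
arm_command(
  increments=[
    [[0, 0, 0.15], [0, 0, 0], 0.8],
    [[0, 0, 0.15], [0, 0, 0], 0.8],
    [[0, 0, 0.15], [0, 0, 0], 0.8],
    [[0, 0, 0.1], [0, 0, 0], 0.8],
    [[0, 0, 0.08], [0, 0, 0], 0.8],
    [[0, 0, 0], [0, 0, 0], 0.8],
  ],
)

```text
t: 8.95
ee_pos: [565.7, -80.4, 21.4]
orientation: [-180.0, -0.0, 90.0]
force: [-0.3, 0.2, -0.4]
opening: 0.413
grasp_force: 40.1
```

Request:
arm_command(
  increments=[
    [[0, 0, 0.06], [0, 0, 0], 0.8],
    [[0, 0, 0.05], [0, 0, 0], 0.8],
    [[0, 0, 0], [0, 0, 0], 0.8],
    [[0, 0, 0], [0, 0, 0], 0.8],
  ],
)

```text
t: 9.45
ee_pos: [566.0, -80.4, 16.3]
orientation: [180.0, 0.0, 90.0]
force: [0.5, 0.2, -0.7]
opening: 0.414
grasp_force: 40.1
```

Request:
arm_command(
  increments=[
    [[0, 0, 0.03], [0, 0, 0], 0.8],
    [[0, 0, 0.02], [0, 0, 0], 0.8],
    [[0, 0, 0], [0, 0, 0], 0.8],
  ],
)

```text
t: 9.82
ee_pos: [566.3, -80.4, 15.6]
orientation: [180.0, 0.0, 90.0]
force: [-3.1, -0.0, 9.0]
opening: 0.415
grasp_force: 40.9
```

Request:
arm_command(
  increments=[
    [[0, 0, 0], [0, 0, 0], 0.2],
    [[0, 0, 0], [0, 0, 0], 0.2],
    [[0, 0, 0], [0, 0, 0], 0.2],
    [[0, 0, 0], [0, 0, 0], 0.2],
    [[0, 0, -0.4], [0, 0, 0], 0.2],
    [[0, 0, -0.6], [0, 0, 0], 0.2],
    [[0, 0, -0.7], [0, 0, 0], 0.2],
    [[0, 0, -0.7], [0, 0, 0], 0.2],
  ],
)

```text
t: 10.82
ee_pos: [565.7, -80.4, 134.6]
orientation: [-180.0, -0.0, 90.0]
force: [-0.4, 0.0, -0.7]
opening: 0.799
grasp_force: 0.0
```

Run:
```python
from h import *
plan([428,-77,133],35,6)
```

```text
[[0.011, -0.459, 0.006], [-0.0, 0.0, 0.917]]
[[-0.062, -0.455, 0.006], [-0.0, 0.0, 0.917]]
[[-0.134, -0.439, 0.006], [-0.0, 0.0, 0.917]]
[[-0.202, -0.412, 0.005], [-0.0, 0.0, 0.917]]
[[-0.265, -0.375, 0.005], [-0.0, 0.0, 0.917]]
[[-0.321, -0.328, 0.005], [-0.0, 0.0, 0.917]]
```

Request:
arm_command(
  increments=[
    [[0, -0.46, 0], [0, 0, 0.9], 0.2],
    [[-0.06, -0.455, 0], [0, 0, 0.9], 0.2],
    [[-0.13, -0.44, 0], [0, 0, 0.92], 0.2],
    [[-0.2, -0.41, 0], [0, 0, 0.92], 0.2],
    [[-0.265, -0.375, 0], [0, 0, 0.92], 0.2],
    [[-0.32, -0.33, 0], [0, 0, 0.92], 0.2],
    [[0, 0, 0], [0, 0, 0], 0.2],
    [[0, 0, 0], [0, 0, 0], 0.2],
  ],
)

```text
t: 11.82
ee_pos: [429.4, -77.6, 134.1]
orientation: [179.9, -0.1, 35.3]
force: [0.5, -0.8, 0.5]
opening: 0.801
grasp_force: 0.0
```

Run:
```python
from h import *
from plant import bot,cams
w=cams.get_image("wrist");s=cams.get_image("scene");t=cams.get_image("top")
a=cv2.resize(s["img"][160:260,290:400],(500,455),interpolation=cv2.INTER_CUBIC)
b=np.zeros((455,800,3),np.uint8);b[:,:500]=a;b[:,500:]=cv2.resize(w["img"],None,fx=.7,fy=.7)[:,:300] if 0 else 0
b[:188,500:]=cv2.resize(w["img"],(300,188))
c=t["img"][160:250,290:390];b[188:455,500:796]=cv2.resize(c,(296,267),interpolation=cv2.INTER_CUBIC)
cv2.imwrite("pics/chk.png",b[:,:,::-1])
print(proj(s,[566,-80,52]),proj(s,[566,-80,72]))
plan([429.5,-78,133],35,1)
```

```text
[329.10800028 183.40163766] [329.18057874 179.01509597]
[[-0.002, 0.009, 0.017], [0.001, -0.005, 0.025]]
```

View pics/chk.png

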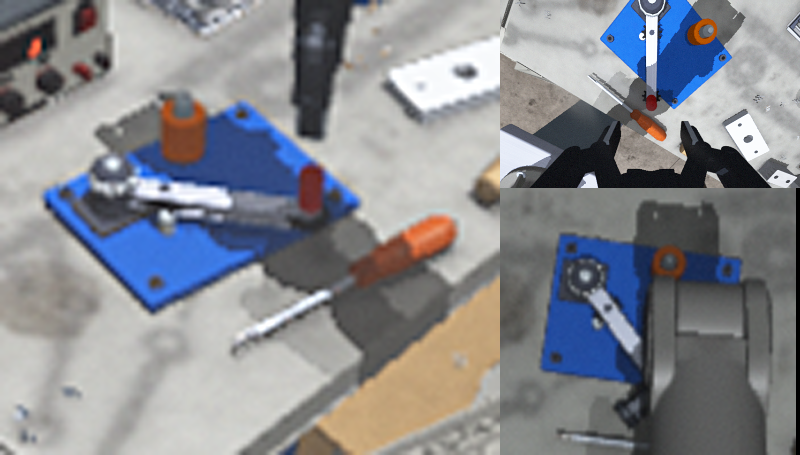

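The sleeve is down on the plate around the post (at (183,130) in the left panel). The knob is centred under the gripper (at (651,102) in the wrist panel), so I'll descend.

Request:
arm_command(
  increments=[
    [[0, 0, 0.4], [0, 0, 0], 0.2],
    [[0, 0, 0.5], [0, 0, 0], 0.2],
    [[0, 0, 0.5], [0, 0, 0], 0.2],
    [[0, 0, 0.3], [0, 0, 0], 0.2],
    [[0, 0, 0], [0, 0, 0], 0.2],
    [[0, 0, 0], [0, 0, 0], 0.2],
  ],
)

```text
t: 12.72
ee_pos: [429.3, -77.7, 49.4]
orientation: [179.9, -0.1, 35.2]
force: [0.5, 0.4, 0.7]
opening: 0.797
grasp_force: 0.0
```

Request:
arm_command(
  increments=[
    [[0, 0, 0], [0, 0, 0], 1],
    [[0, 0, 0], [0, 0, 0], 1],
    [[0, 0, 0], [0, 0, 0], 1],
    [[0, 0, 0], [0, 0, 0], 1],
    [[0, 0, 0], [0, 0, 0], 1],
    [[0, 0, 0], [0, 0, 0], 1],
    [[0, 0, 0], [0, 0, 0], 1],
  ],
  grip_force=40,
)

```text
t: 13.6
ee_pos: [429.5, -78.9, 49.5]
orientation: [179.8, -0.1, 35.1]
force: [1.5, -4.0, 4.0]
opening: 0.198
grasp_force: 39.5
```

```bash
cat >> h.py <<'E'
def arc(piv,r,a0,a1,n,yawoff):
    "rows along the arc; a in deg; yaw = a+yawoff"
    from plant import bot
    s=bot.state();p=s["ee_pos"][:2];yaw=s["orientation"][2]
    for i in range(1,n+1):
        a=np.radians(a0+(a1-a0)*i/n);q=np.array(piv)+r*np.array([np.cos(a),np.sin(a)])
        d=q-p;y=np.radians(yaw);print(np.round([(d@[np.cos(y),np.sin(y)])/50,(d@[np.sin(y),-np.cos(y)])/50],3),round(-(np.degrees(a)+yawoff-yaw)/10,3),q.round(1))
        p=q;yaw=np.degrees(a)+yawoff
E
python3 - <<'E'
from h import *
from plant import bot
s=bot.state();p=s["ee_pos"][:2];piv=np.array([552,8.5]);v=p-piv
a=np.degrees(np.arctan2(v[1],v[0]));print(p,s["orientation"],np.hypot(*v),a,s["opening"],s["force"])
arc(piv,np.hypot(*v),a,a+40,12,s["orientation"][2]-a)
E
```

```text
[429.49015441 -78.85388512] [ 1.79845636e+02 -5.70423933e-02  3.51415505e+01] 150.4638279185419 -144.5097772638103 0.19797678307976477 [ 1.5415789  -4.01779105  4.02985912]
[0.006 0.175] -0.333 [434.8 -85.8]
[0.006 0.175] -0.333 [440.5 -92.5]
[0.006 0.175] -0.333 [446.5 -98.8]
[0.006 0.175] -0.333 [ 452.9 -104.8]
[0.006 0.175] -0.333 [ 459.7 -110.3]
[0.006 0.175] -0.333 [ 466.8 -115.5]
[0.006 0.175] -0.333 [ 474.1 -120.2]
[0.006 0.175] -0.333 [ 481.7 -124.5]
[0.006 0.175] -0.333 [ 489.6 -128.4]
[0.006 0.175] -0.333 [ 497.6 -131.8]
[0.006 0.175] -0.333 [ 505.9 -134.7]
[0.006 0.175] -0.333 [ 514.3 -137.2]
```

Request:
arm_command(
  increments=[
    [[0, 0.175, 0], [0, 0, -0.33], 1],
    [[0, 0.175, 0], [0, 0, -0.33], 1],
    [[0, 0.175, 0], [0, 0, -0.33], 1],
    [[0, 0.175, 0], [0, 0, -0.33], 1],
    [[0, 0.175, 0], [0, 0, -0.33], 1],
    [[0, 0.175, 0], [0, 0, -0.33], 1],
    [[0, 0, 0], [0, 0, 0], 1],
  ],
  grip_force=60,
)

```text
t: 14.48
ee_pos: [464.1, -114.2, 49.5]
orientation: [-179.9, -0.1, 55.0]
force: [-2.4, 0.2, 10.9]
opening: 0.188
grasp_force: 59.1
```

```bash
cat >> h.py <<'E'
def rep():
    from plant import bot
    s=bot.state();p=s["ee_pos"][:2];piv=np.array([552,8.5]);v=p-piv;r=np.hypot(*v);a=np.degrees(np.arctan2(v[1],v[0]));f=s["force"][:2];e=v/r
    print("r",r,"a",a,"turned",np.radians(a+144.51),"yaw",s["orientation"],"Frad",f@e,"Ftan",f@[-e[1],e[0]],"Fz",s["force"][2],"M",s["moment"],s["opening"],s["t"])
    return piv,r,a,s
E
python3 -c "
from h import *
rep()"
```

```text
r 150.95695126281947 a -125.61233944740624 turned 0.32982639756701193 yaw [-1.79871437e+02 -5.69776643e-02  5.49605091e+01] Frad 1.240318782233897 Ftan -2.1232609272413665 Fz 10.922800294006302 M [-0.02454553  0.43466396 -0.19503533] 0.18813411517058642 14.475
```

Request:
arm_command(
  increments=[
    [[0, 0.175, -0.01], [0, 0, -0.33], 1],
    [[0, 0.175, 0], [0, 0, -0.33], 1],
    [[0, 0.175, 0], [0, 0, -0.33], 1],
    [[0, 0.175, 0], [0, 0, -0.33], 1],
    [[0, 0.175, 0], [0, 0, -0.33], 1],
    [[0, 0.175, 0], [0, 0, -0.33], 1],
    [[0, 0, 0], [0, 0, 0], 1],
  ],
)

```text
t: 15.35
ee_pos: [510.1, -136.9, 49.5]
orientation: [-179.8, -0.1, 74.8]
force: [-2.5, 0.7, 8.4]
opening: 0.194
grasp_force: 59.1
```

```bash
python3 -c "
from h import *
rep()"
```

```text
r 151.26943919785276 a -106.06353807431124 turned 0.6710173463459081 yaw [-1.79800160e+02 -1.39201690e-01  7.47932758e+01] Frad 0.06532095808146565 Ftan -2.6001509255905653 Fz 8.404572081002819 M [ 0.0546365   0.42064427 -0.26107296] 0.1935610049808853 15.35
```

Request:
arm_command(
  increments=[
    [[0, 0.14, 0], [0, 0, -0.27], 1],
    [[0, 0.14, 0], [0, 0, -0.27], 1],
    [[0, 0.06, 0], [0, 0, -0.11], 1],
    [[0, 0.04, 0], [0, 0, -0.08], 1],
    [[0, 0, 0], [0, 0, 0], 1],
  ],
)

```text
t: 15.98
ee_pos: [528.2, -141.0, 49.5]
orientation: [-179.8, -0.1, 82.1]
force: [-3.4, -0.2, 7.7]
opening: 0.186
grasp_force: 59.1
```

```bash
python3 -c "
from h import *
rep()"
```

```text
r 151.3447234475446 a -99.05845465912063 turned 0.7932791163178333 yaw [-1.79794308e+02 -1.47319282e-01  8.20733391e+01] Frad 0.7613823353217921 Ftan -3.3649858650069877 Fz 7.6565471130413485 M [ 0.05979212  0.38288946 -0.34135759] 0.18625698042976846 15.975
```

Near contact now; I'll press on in small steps.

Request:
arm_command(
  increments=[
    [[0, 0.03, 0], [0, 0, -0.05], 1],
    [[0, 0.03, 0], [0, 0, -0.05], 1],
    [[0, 0, 0], [0, 0, 0], 1],
    [[0, 0, 0], [0, 0, 0], 1],
  ],
)

```text
t: 16.48
ee_pos: [530.9, -141.4, 49.5]
orientation: [-179.8, -0.1, 83.1]
force: [-3.2, 1.1, 7.9]
opening: 0.191
grasp_force: 59.1
```

```bash
python3 -c "
from h import *
rep()"
```

```text
r 151.4003142461461 a -98.02290071166824 turned 0.8113529422829018 yaw [-1.79775456e+02 -1.41912952e-01  8.30677488e+01] Frad -0.6385768211200147 Ftan -3.319704659782591 Fz 7.877786480849468 M [ 0.07031454  0.48957546 -0.30185396] 0.19124286639385604 16.475
```

Request:
arm_command(
  increments=[
    [[0, 0.03, 0], [0, 0, -0.05], 1],
    [[0, 0.03, 0], [0, 0, -0.05], 1],
    [[0, 0, 0], [0, 0, 0], 1],
    [[0, 0, 0], [0, 0, 0], 1],
  ],
)

```text
t: 16.98
ee_pos: [533.2, -141.7, 49.5]
orientation: [-179.7, -0.1, 84.1]
force: [-4.3, 2.0, 9.1]
opening: 0.191
grasp_force: 59.3
```

```bash
python3 -c "
from h import *
rep()"
```

```text
r 151.38600283526694 a -97.11804015120323 turned 0.8271457383344575 yaw [-1.79704250e+02 -1.38780852e-01  8.40611267e+01] Frad -1.4141589158002579 Ftan -4.545164929576429 Fz 9.062970265709042 M [ 0.09165992  0.71795971 -0.29962027] 0.19074641807362913 16.975
```

Request:
arm_command(
  increments=[
    [[0, 0.03, 0], [0, 0, 0], 1],
    [[0, 0.03, 0], [0, 0, 0], 1],
    [[0, 0, 0], [0, 0, 0], 1],
    [[0, 0, 0], [0, 0, 0], 1],
  ],
)

```text
t: 17.48
ee_pos: [533.5, -141.8, 49.4]
orientation: [-179.4, -0.1, 84.1]
force: [-10.4, 1.9, 14.8]
opening: 0.191
grasp_force: 60.4
```

```bash
python3 -c "
from h import *
rep()"
```

```text
r 151.40844206236062 a -97.03370850543871 turned 0.8286176032166739 yaw [-1.79369377e+02 -1.08406469e-01  8.40657138e+01] Frad -0.5979969433232444 Ftan -10.521826588240067 Fz 14.848587931421593 M [ 0.2465184   1.65137802 -0.33213003] 0.1908648613651952 17.475
```

Request:
arm_command(
  increments=[
    [[0, 0.03, 0], [0, 0, 0], 1],
    [[0, 0.03, 0], [0, 0, 0], 1],
    [[0, 0, 0], [0, 0, 0], 1],
    [[0, 0, 0], [0, 0, 0], 1],
    [[0, 0, 0], [0, 0, 0], 1],
    [[0, 0, 0], [0, 0, 0], 1],
  ],
)

```text
t: 18.23
ee_pos: [533.6, -141.8, 49.4]
orientation: [-179.0, -0.1, 84.1]
force: [-16.1, 2.3, 18.7]
opening: 0.191
grasp_force: 62.0
```

Run:
```python
from h import *
from plant import bot,cams
rep()
w=cams.get_image("wrist");s=cams.get_image("scene")
b=np.zeros((455,800,3),np.uint8);b[:,:400]=cv2.resize(s["img"][160:260,290:378],(400,455),interpolation=cv2.INTER_CUBIC)
b[:,400:]=cv2.resize(w["img"][0:250,180:400],(400,455),interpolation=cv2.INTER_CUBIC)
cv2.imwrite("pics/end.png",b[:,:,::-1])
```

```text
r 151.431635710518 a -96.97406872549308 turned 0.8296585137418899 yaw [-1.79028804e+02 -7.72452646e-02  8.40734141e+01] Frad -0.28232167964900334 Ftan -16.25274693239503 Fz 18.65624615218149 M [ 0.36907817  2.70075728 -0.32650771] 0.1913201628704291 18.225
```

View pics/end.png

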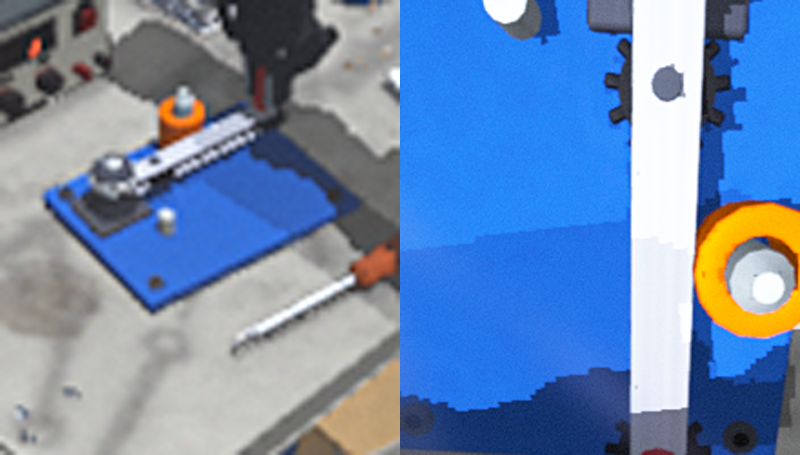

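The arm bears on the sleeve at (700,260), the sleeve is seated on the post, and the push is steady at about 16 N. Handing in.

```bash
python3 -c "
from plant import bot
print(bot.job_done())"
```

```text
the job is handed in; nothing more can be done
None
```

The job is handed in: the sleeve is down on the blue plate over the stop post and released, and the gripper still holds the cage arm against it by the red knob, pushing with about 16 N.

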